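Fit a straight cutter in the bench spindle's collet

TASK

Take the straight cutter (the one with the plain round head) out of the wooden rack, set its shank all the way down into the collet of the bench spindle and let go of it, then turn the hexagonal collet nut clockwise until the jaws grip the shank firmly. Feel for the resistance: firmly hand-tight, not over-tightened, and do not force or jam the cutter on its way in. Leave the other two cutters in the rack and everything else on the bench where it is, and end clear of the spindle.

Things in the scene. Friction and masses are not known exactly. Their poses are not given: they have to be found in the camera images.
- rack: Fixed beech block with three upright cutters in a row of holes: 60 mm along its x, 160 mm along its y, 50 mm high, origin at the centre of its underside. Holes at y = -50, 0 and +50 mm, 14 mm across, 44 mm deep; which cutter stands in which hole varies.
- cutter: The straight cutter, loose, 0.1 kg, all steel: round shank 12 mm across and 51 mm long, on top of it a plain round cylindrical head 22 mm across and 26 mm high with a flat top (77 mm overall). Origin at the centre of the shank's lower end, z up along the cutter. In the rack its head begins 7 mm above the rack's top.
- cutter_tip (a point): Centre of the lower end of the straight cutter's shank.
- cutter_head (a point): Centre of the straight cutter's head, 64 mm above the lower end of the shank.
- vcutter: Another cutter, to stay in the rack: same shank, pointed cone-shaped head 26 mm across at its base.
- disccutter: Another cutter, to stay in the rack: same shank, flat disc head 33 mm across and 8 mm thick with a thin 12 mm pin on top.
- motor: Fixed bench spindle, spindle axis upright: round flange 116 mm across and 8 mm thick, round body 74 mm across up to 64 mm, then a square steel neck 44 mm wide up to 85 mm above the bench; its sides lie along its x and y. Origin on the spindle axis at bench height.
- bore: The blind bore in the neck, 13.6 mm across and 20 mm deep with a 1 mm chamfer, that takes the shank's lower end. Origin at the centre of its floor, 65 mm above the bench.
- bore_floor (a point): Centre of the bore's floor, 65 mm above the bench. The cutter is home when the shank's lower end stands here; its head then begins 4 mm above the nut's top.
- bore_mouth (a point): Centre of the bore's mouth at the top of the neck, 85 mm above the bench, 27 mm below the nut's top. Above it, inside the nut, stand three steel jaws, 120 degrees apart, 8 mm wide, 90 to 109 mm above the bench; their faces start 7.6 to 11 mm from the axis and close in by 4 mm per rad of the nut.
- nut_top (a point): Centre of the top of the hexagonal collet nut, on the spindle axis, 112 mm above the bench. The nut is 25 mm high (87 to 112 mm above the bench), 36 mm across flats, about 41 mm across corners, open in the middle (26 mm); one pair of flats faces along this point's own +x and -x, the others lie at 60 degree steps. Its angle does not tell how far the jaws are closed.
- nut: The collet nut, axes as nut_top, origin at its underside. Clockwise from above tightens. It runs freely at up to 0.45 N m until the jaws touch the shank, 0.4 to 1.25 rad from the start (differs each time); from there the torque rises by about 2 N m per rad. Properly tight is 0.3 to 0.6 N m above the free-running torque; more than 0.7 above it is over-tightened. It stays where it is left.
- mallet: Beech mallet lying on the bench (bystander).
- chisel: Wood-handled chisel lying on the bench (bystander).
- driver: Red-handled screwdriver lying on the bench (bystander).
- wax: Tin of wax, 72 mm across, 45 mm high (bystander).
- offcut: Strip of softwood 160 by 35 by 22 mm (bystander).
- offcut2: Piece of wood 90 by 45 by 18 mm (bystander).

How it is judged:
On the way:
1. the straight cutter's shank is all the way down in the collet and let go of, the jaws not yet gripping it (horizontal distance between cutter_tip and bore_floor below 0.003 m and z of cutter_tip in the frame of bore below 0.003 m and angle between cutter's own z axis and vertical below 0.15 rad and contact force between cutter and the fingers below 0.1 N and contact force between cutter and jaw0_c0 below 8 N and contact force between cutter and jaw1_c0 below 8 N and contact force between cutter and jaw2_c0 below 8 N), for 0.2 s.
At the end, for the whole second after the job is handed in: The straight cutter stands upright (within 0.06 rad) in the collet with the lower end of its shank within 3 mm of the bore's floor, all three jaws press on it with more than 10 N each, it is at rest and nothing of the robot touches anything (horizontal distance between cutter_tip and bore_floor below 0.003 m and z of cutter_tip in the frame of bore below 0.003 m and angle between cutter's own z axis and vertical below 0.06 rad and contact force between cutter and jaw0_c0 above 10 N and contact force between cutter and jaw1_c0 above 10 N and contact force between cutter and jaw2_c0 above 10 N and linear speed of cutter below 0.01 m/s).
It fails at once if the collet is over-tightened: a jaw presses on the cutter with more than 70 N (contact force between cutter and jaw0_c0 above 70 N or contact force between cutter and jaw1_c0 above 70 N or contact force between cutter and jaw2_c0 above 70 N).
It fails at once if the cutter is forced or jammed: pressed on the bore or the nut with more than 40 N (contact force between cutter and bore above 40 N or contact force between cutter and nut above 40 N).
It fails at once if another cutter is moved by more than 20 mm (distance of any of vcutter, disccutter from where it was at the start of the episode above 0.02 m).
It fails at once if a bystander on the bench is moved by more than 30 mm (distance of any of mallet, chisel, driver, wax, offcut, offcut2 from where it was at the start of the episode above 0.03 m).
It also fails if it takes over 72 s, if anything falls off the work surface, if the arm or the gripper's body presses on something with over 40 N, if the wrist force passes 120 N, or if a joint passes its speed limit or range.

ROBOT

A 7-joint arm with a two-finger parallel gripper is mounted at the origin on the work surface. World frame = base frame: x ahead of the robot, y to its left, z up, the work surface at z = 0. Lengths are in m, angles in rad, forces in N, time in s.
With the tool pointing down it reaches from about 0.4 to 0.85 m from the base axis. Payload 4.5 kg.
Tool frame: the origin (TCP) lies on the centre line of the jaws, within the pads' length; the fingertips stand r.tips_ahead ahead of it and the grasp point (between the pads) is the TCP (r.tips_ahead is the distance from the TCP to the fingertips, in m); z points along the fingers, y is the direction in which the jaws open and shut (so a half turn about z gives the same grasp; the last joint's range is limited). The gripper opens to 88 mm and grips with 3 to 60 N. Pads are 18 mm wide; open, the fingers measure 123 mm over their backs; the gripper's body (75 mm by 187 mm) begins 45 mm behind the grasp point.
Start: joints at [1.33, 0.689, -0.195, 1.565, 0.157, 0.902, -0.215], TCP at [0.17, -0.602, 0.258] pointing down, gripper open.
Joint ranges: [-3.01, 3.01], [-0.46, 2.08], [-1.47, 1.51], [0.13, 2.56], [-1, 4.14], [0.04, 2.09], [-2.66, 2.66]. Speed limits (rad/s): [2.57, 2.57, 3.14, 3.14, 3.14, 3.14, 3.14].

INTERFACE

Orientations are given as a unit quaternion [x, y, z, w].
In Python, from plant import r gives the robot as it stands.
- The arm moves only by the shell command python3 -m inch 'ROWS' [FORCE]. ROWS is JSON, a list of rows, each a list of 5 numbers: the shift along the world's x, y, z in units of 25 mm (1.0 is 25 mm), then the turn about the world's z in units of 6 degrees (1.0 is 6 degrees), then the finger opening in mm, from 0 to 88.1. A call has 1 to 5 rows; each row shifts and turns the commanded pose from where the row before left it; what a row does not reach is not made up. A row lasts 1/10 s, in which the tool goes at most 50 mm and 8.59 degrees, less where a joint would pass 70% of its speed; a pose out of reach is approached as far as the arm can. A call is refused whole if a number of a shift passes 1 or a number of a turn 1, either way. A call with a gripper value outside its range is refused whole. The fingers move at their own pace and stop on an object; FORCE is the grip in N (left out, the last holds). Time passes only in rows, so rows that do not move let the fingers close. It gives the time, the measured TCP pose, the force and the opening at its end, in the units of the state.
- r.get_state(): the state, without advancing time (a new reading comes with each control period).
- r.snapshot(name): name is "scene" or "top" or "wrist"; returns a dict with "pixels" (420x560x3 uint8, red, green, blue), "range_z" (420x560 float32, m along the optical axis (not along the pixel's ray), 0 where there is no reading), "K" (3x3 intrinsics, pixels), "k1" (the pictures are not rectified: a ray, as slopes to the right and down, at radius r is drawn at 1 + k1 r^2 times it, then the intrinsics apply), "position" and "attitude" of the camera in the world. Camera axes: x right, y up, looking along -z (the intrinsics and any distortion apply to the point x, -y, -z); pixel columns grow to the right and rows downward; lengths in m; the calibration is good to about 2 mm. A picture is of the moment at which its call begins.
- r.finish_job(): hands the job in, once; it reports no verdict.
The state is a dict: "clock": time; "q": joint angles; "qd": joint speeds; "joint_torque": joint torques, N m; "tool_pos": TCP position; "eef_rot": TCP orientation; "contact_force": force on the tool from outside, world axes, zero at the start; "moment": the same for the moment, N m; "opening": opening from 0.0 (shut) to 1.0 (fully open).
Only numpy, scipy, OpenCV 4.12 (cv2) and the standard library are available. Lean on these libraries where they do the work, as an engineer would, in place of code of your own. Each camera call takes 0.05 s, during which the arm holds its last target. There are 200 camera calls.

## Working session

There is one attempt and no reset: what is moved stays moved. The work goes in short steps, Python scripts to look and compute and a shell command to move; the robot and the scene stay as the last step left them, time stands still between calls to the robot, and variables do not carry over. Pictures are saved under pics/ and viewed, about 8 in all and at most 12, crops included, and the job is handed in when it is done.

```bash
mkdir -p pics; ls
cat > h.py <<'E'
import numpy as np, cv2
from scipy.spatial.transform import Rotation as R
from plant import r
def rot(a):
    a=np.array(a,float)
    return a if a.shape==(3,3) else R.from_quat(a).as_matrix()
def cloud(s):
    """world xyz for each pixel, nan where no reading"""
    K=np.array(s["K"]);z=s["range_z"];h,w=z.shape
    u,v=np.meshgrid(np.arange(w),np.arange(h))
    pts=np.stack([u,v],-1).reshape(-1,1,2).astype(np.float64)
    n=cv2.undistortPoints(pts,K,np.array([s["k1"],0,0,0.])).reshape(h,w,2)
    c=np.stack([n[...,0]*z,-n[...,1]*z,-z],-1)
    p=c@rot(s["attitude"]).T+np.array(s["position"])
    p[z<=0]=np.nan
    return p
def save(s,name,crop=None,scale=1):
    im=s["pixels"][...,::-1]
    if crop: a,b,c,d=crop; im=im[b:d,a:c]
    cv2.imwrite("pics/"+name,cv2.resize(im,None,fx=scale,fy=scale,interpolation=cv2.INTER_CUBIC))
E
python3 - <<'E'
from h import *
st=r.get_state();print(st,r.tips_ahead)
s=r.snapshot("top");print(s["position"],s["attitude"],s["K"],s["k1"])
np.savez("top.npz",**s);save(s,"top.png",scale=1.4)
s=r.snapshot("scene");print(s["position"],s["attitude"]);np.savez("scene.npz",**s);save(s,"scene.png",scale=1.4)
E
```

```text
pics
{'clock': 0.0, 'q': array([ 1.32980534,  0.68999751, -0.19456438,  1.56635311,  0.15731797,
        0.90251757, -0.21508484]), 'qd': array([-0.00062151, -0.00022756,  0.00118976,  0.00114734,  0.00078914,
       -0.00159805, -0.00010948]), 'joint_torque': array([ 1.84165447e-04, -5.27556646e+01, -1.26656268e+00, -1.53422749e+01,
       -5.25838591e-02,  6.55785960e-03,  1.53123374e-04]), 'tool_pos': array([ 0.16940031, -0.60097012,  0.25690044]), 'eef_rot': array([ 9.90565316e-01,  1.37038214e-01, -1.87935258e-04, -9.20044875e-04]), 'contact_force': array([-0.47928681, -0.72159113,  0.28922062]), 'moment': array([-0.01635604, -0.0071101 , -0.03534867]), 'opening': 0.9980833076404443} 0.019
[ 0.36272382 -0.03212707  1.02939166] [ 0.08236863 -0.07191689 -0.65364731  0.74885817] [[378.97879278   0.         273.64344507]
 [  0.         378.97879278 212.00247008]
 [  0.           0.           1.        ]] -0.07268991173756698
[1.33753281 0.51239084 0.82452555] [0.21128961 0.39207706 0.78707913 0.42677714]
```

View pics/top.png

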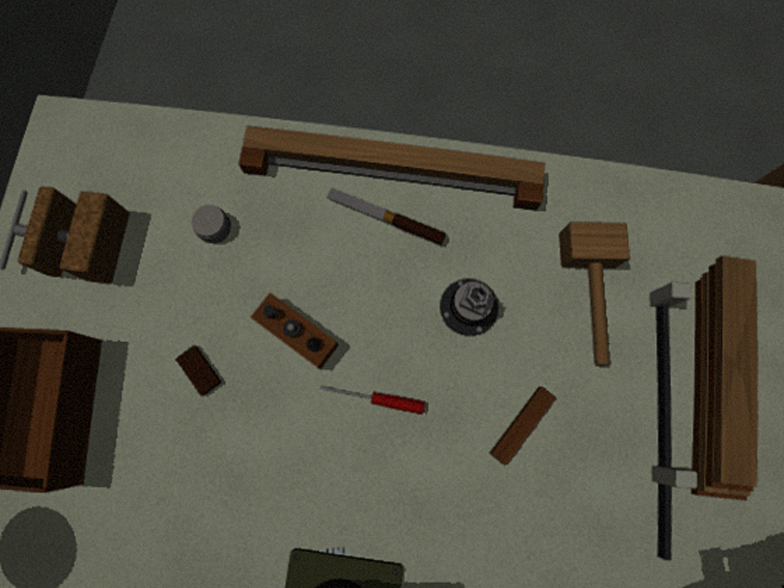

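View pics/scene.png

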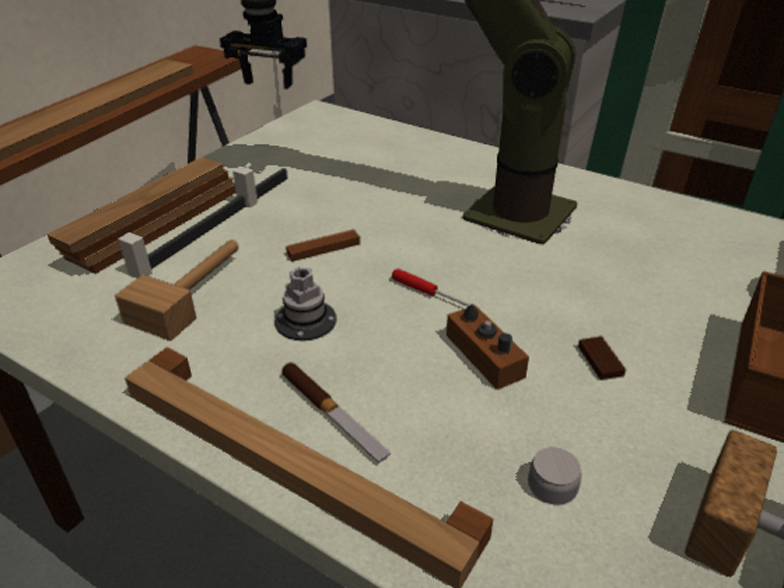

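Top view: rack with three heads at (270,312), (292,328) and (315,344), and the spindle at (475,297). The scene view shows the cylindrical head at (505,342), which is the rack's far/left end, so it should be (270,312) in the top view. I'll crop to check that and measure.

Run:
```python
from h import *
s=dict(np.load("top.npz"));p=cloud(s)
a=cv2.resize(s["pixels"][200:270,170:250,::-1],None,fx=5,fy=5,interpolation=cv2.INTER_CUBIC)
b=cv2.resize(s["pixels"][185:255,300:380,::-1],None,fx=5,fy=5,interpolation=cv2.INTER_CUBIC)
t=dict(np.load("scene.npz"));c=cv2.resize(t["pixels"][205:285,310:380,::-1],(350,400)[::1],interpolation=cv2.INTER_CUBIC)
im=np.zeros((400,1150,3),np.uint8);im[:350,:400]=a;im[:350,400:800]=b;im[:400,800:]=c
cv2.imwrite("pics/c1.png",cv2.convertScaleAbs(cv2.resize(im,(800,278)),alpha=1.8))
def blob(lo,hi,x0,x1,y0,y1,P):
    m=(P[...,2]>lo)&(P[...,2]<hi)&(P[...,0]>x0)&(P[...,0]<x1)&(P[...,1]>y0)&(P[...,1]<y1)
    return m
for n,P in(("top",p),("scene",cloud(t))):
  print(n)
  m=np.isfinite(P[...,2])
  for nm,(u,v) in dict(a=(193,223),b=(209,234),c=(225,246),mot=(339,212)).items():
    if n=="top": print(nm,P[v,u])
  # cutters tops: >.06 
  for lo,hi in((.06,.10),(.10,.125)):
    mm=((P[...,2]>lo)&(P[...,2]<hi)&(P[...,0]>.3)&(P[...,0]<.75)&(P[...,1]>-.3)&(P[...,1]<.3)).astype(np.uint8)
    k,l=cv2.connectedComponents(mm)
    for i in range(1,k):
      q=P[l==i]
      if len(q)>8: print(lo,len(q),q.mean(0).round(4),q.min(0).round(4),q.max(0).round(4))
  mm=(abs(P[...,2]-.05)<.006)&(P[...,0]>.3)&(P[...,0]<.75)&(P[...,1]>-.1)&(P[...,1]<.35)
  q=P[mm];print("rack",cv2.minAreaRect(q[:,:2].astype(np.float32)),len(q))
```

```text
top
a [0.51538841 0.19638478 0.08239556]
b [0.49422644 0.15261688 0.07344925]
c [0.46931834 0.10689586 0.07412734]
mot [ 0.59795475 -0.17192771  0.06771796]
0.06 380 [ 0.584  -0.1662  0.071 ] [ 0.5577 -0.2075  0.0601] [ 0.6274 -0.1342  0.0991]
0.06 10 [ 0.618  -0.1932  0.0637] [ 0.6128 -0.2003  0.0608] [ 0.6229 -0.1859  0.0677]
0.06 59 [ 0.5979 -0.1741  0.0832] [ 0.5853 -0.1862  0.0616] [ 0.6059 -0.1629  0.0992]
0.06 77 [0.5189 0.2003 0.0804] [0.5089 0.1901 0.0627] [0.5302 0.213  0.0856]
0.06 128 [0.4959 0.1568 0.0671] [0.4815 0.1411 0.0608] [0.5108 0.1726 0.0795]
0.06 78 [0.472  0.1119 0.0713] [0.4611 0.1008 0.0607] [0.4853 0.1252 0.0856]
0.1 127 [ 0.5921 -0.171   0.1101] [ 0.5727 -0.1921  0.1002] [ 0.6116 -0.1507  0.1154]
rack ((0.5614109635353088, 0.2345428168773651), (0.368549644947052, 0.08851248025894165), 49.729339599609375) 1146
scene
0.06 9 [ 0.5836 -0.1785  0.0976] [ 0.579  -0.1829  0.096 ] [ 0.5899 -0.1711  0.0998]
0.06 429 [ 0.6045 -0.1588  0.0752] [ 0.5589 -0.203   0.0603] [ 0.63   -0.1309  0.0996]
0.06 81 [0.4769 0.1175 0.0703] [0.4654 0.1026 0.0608] [0.4853 0.1277 0.0828]
0.06 119 [0.4991 0.1605 0.0676] [0.4795 0.1434 0.0603] [0.5121 0.1748 0.0821]
0.06 122 [0.5233 0.2041 0.0766] [0.5091 0.191  0.0601] [0.5312 0.2143 0.0869]
0.1 170 [ 0.5942 -0.1671  0.1089] [ 0.5704 -0.1904  0.1001] [ 0.6158 -0.1474  0.1173]
rack ((0.5607770681381226, 0.2354477345943451), (0.3741084635257721, 0.0916682705283165), 49.7144889831543) 973
```

View pics/c1.png

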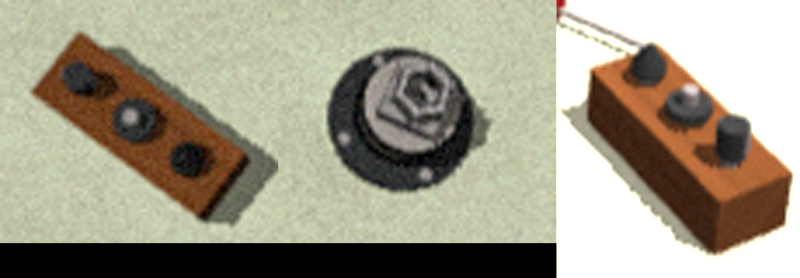

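```bash
python3 -m inch '[[1,1,0,0.55,88],[1,1,0,0.55,88],[1,1,0,0.55,88],[1,1,0,0.55,88],[1,1,0,0.55,88]]' >/dev/null
python3 -m inch '[[1,1,0,0.55,88],[1,1,0,0.55,88],[1,1,0,0.55,88],[1,1,0,0.55,88],[1,1,0,0.55,88]]' >/dev/null
python3 -m inch '[[1,1,0,0.55,88],[1,1,0,0.55,88],[1,1,0,0.55,88],[1,1,0,0.55,88],[0,0,0,0,88]]'
python3 - <<'E'
from h import *
s=r.snapshot("wrist");print(s["position"],rot(s["attitude"]).round(3));np.savez("w1.npz",**s);save(s,"w1.png",scale=1.2)
E
```

```text
clock: 1.6
tool_pos: [0.5236, -0.2457, 0.2578]
eef_rot: [0.855, 0.519, 0.003, -0.001]
contact_force: [0.9, -0.7, 0.6]
opening: 0.999
[ 0.55538062 -0.18577311  0.38632874] [[ 0.887  0.447  0.118]
 [-0.462  0.856  0.231]
 [ 0.002 -0.26   0.966]]
```

View pics/w1.png

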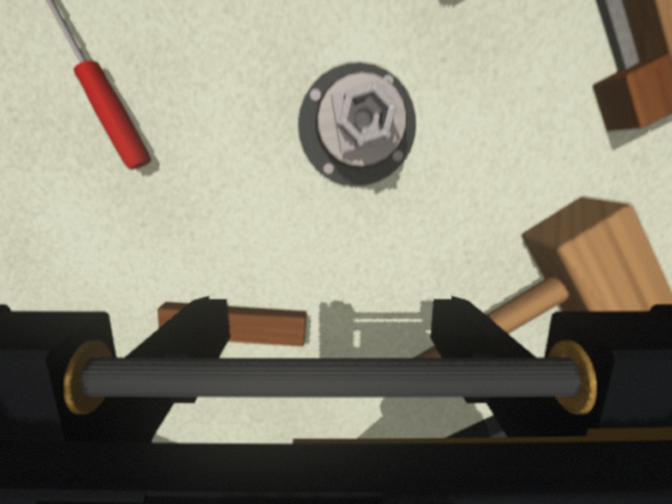

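The wrist view shows the spindle with the hex nut at about (367,115), fully in sight; next I'll fit its axis and the nut angle.

```bash
cat >> h.py <<'E'
from scipy.optimize import minimize, least_squares
def hexfit(q):
    """q: Nx2 nut-top points; ring hexagon (36 AF) fit -> cx,cy,angle(deg mod 60) ; maximise overlap w/ annulus"""
    best=None
    h=cv2.convexHull(q.astype(np.float32))[:,0]
    def sup(c,a):
        ang=a+np.arange(6)*np.pi/3; n=np.c_[np.cos(ang),np.sin(ang)]
        return ((q[:,None]-c)*n).sum(-1).max(1)
    def res(x):
        d=sup(x[:2],x[2])-x[3]; return d
    for a0 in np.radians(np.arange(0,60,10)):
        f=least_squares(res,[*q.mean(0),a0,.018],loss="soft_l1",f_scale=.0007)
        # prefer outline hugging: count of points near boundary
        d=abs(sup(f.x[:2],f.x[2])-f.x[3]); 
    return best
def outline(mask,P,z):
    """contour pixels of mask, back-projected to plane z via camera rays"""
    c=max(cv2.findContours(mask.astype(np.uint8),0,1)[0],key=len)[:,0]
    return c
def ray_plane(s,uv,z):
    n=cv2.undistortPoints(np.array(uv,float).reshape(-1,1,2),np.array(s["K"]),np.array([s["k1"],0,0,0.]))[:,0]
    d=np.c_[n[:,0],-n[:,1],-np.ones(len(n))]@rot(s["attitude"]).T
    o=np.array(s["position"]); return o+d*((z-o[2])/d[:,2])[:,None]
E
python3 - <<'E'
from h import *
s=dict(np.load("w1.npz"));P=cloud(s)
near=np.hypot(P[...,0]-.592,P[...,1]+.170)<.08
for nm,lo,hi in(("table",-.01,.004),("flange",.004,.014),("body",.055,.07),("nut",.105,.125)):
    m=near&(P[...,2]>lo)&(P[...,2]<hi);q=P[m];print(nm,m.sum(),q.mean(0).round(4),np.median(q[:,2]).round(4),cv2.minEnclosingCircle(q[:,:2].astype(np.float32)))
m=near&(P[...,2]>.106)&(P[...,2]<.125)
m=cv2.morphologyEx(m.astype(np.uint8),cv2.MORPH_OPEN,np.ones((2,2)))
c=max(cv2.findContours(m,0,1)[0],key=len)
q=ray_plane(s,c[:,0],.112)[:,:2]
hull=cv2.convexHull(q.astype(np.float32));ap=cv2.approxPolyDP(hull,.003,True)[:,0]
print("hex verts",ap.round(4).tolist(),cv2.minEnclosingCircle(q.astype(np.float32)))
def res(x):
    a=x[2]+np.arange(6)*np.pi/3
    return ((q[:,None]-x[:2])@np.c_[np.cos(a),np.sin(a)].T)[:,0].max(1)-x[3] if 0 else ((q[:,None]-x[:2])*1@np.c_[np.cos(a),np.sin(a)].T).reshape(len(q),6).max(1)-x[3]
for a0 in range(0,60,15):
    f=least_squares(res,[*q.mean(0),np.radians(a0),.018],loss="soft_l1",f_scale=.0005);print(f.x[:2].round(4),np.degrees(f.x[2])%60,f.x[3].round(4),f.cost*1e6)
a=cv2.resize(s["pixels"][40:160,240:360,::-1],None,fx=5,fy=5,interpolation=cv2.INTER_CUBIC);cv2.imwrite("pics/w1c.png",a)
E
```

```text
table 6822 [ 0.5911 -0.1657  0.0012] 0.0013 ((0.5920010209083557, -0.17000558972358704), 0.08008520305156708)
flange 3162 [ 0.5874 -0.171   0.0093] 0.0092 ((0.6012194752693176, -0.16341078281402588), 0.06781336665153503)
body 2348 [ 0.5896 -0.1712  0.0645] 0.0651 ((0.5940200686454773, -0.17017334699630737), 0.038503747433423996)
nut 1053 [ 0.5943 -0.1699  0.1125] 0.113 ((0.5938776135444641, -0.17011713981628418), 0.02194436639547348)
hex verts [[0.6093000173568726, -0.15559999644756317], [0.5863000154495239, -0.15150000154972076], [0.5724999904632568, -0.16740000247955322], [0.5795999765396118, -0.1876000016927719], [0.6025999784469604, -0.19120000302791595], [0.6158999800682068, -0.17470000684261322]] ((0.5941977500915527, -0.1711978316307068), 0.02209346368908882)
[ 0.5943 -0.1715] 18.16268563077788 0.018 18.763173992638922
[ 0.5943 -0.1715] 18.162721169002285 0.018 18.763173992191305
[ 0.5943 -0.1715] 18.162628031363234 0.018 18.763173995117874
[ 0.5943 -0.1715] 18.162733596907785 0.018 18.763173992229778
```

View pics/w1c.png

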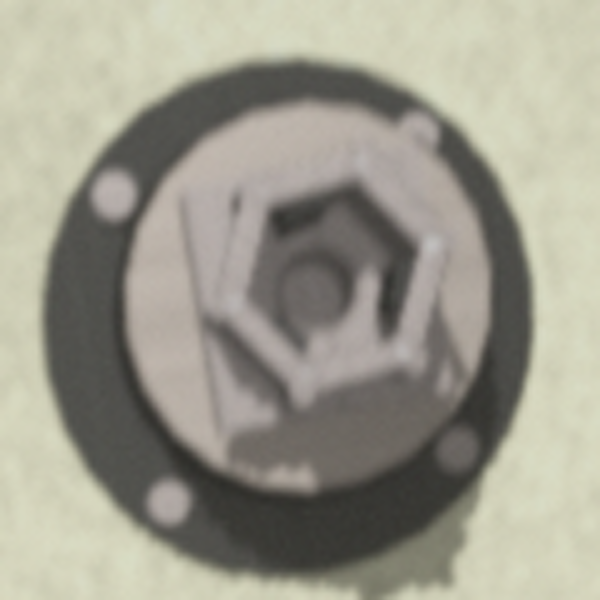

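Spindle axis is (0.594, -0.1715) with a hex normal at 18.2° mod 60, and the apothem of 18.0 mm matches. Next is the cutter, viewed from the same relative pose so camera offsets cancel.

```bash
python3 -m inch '[[-0.2,1,-0.08,0,88],[-0.2,1,-0.08,0,88],[-0.2,1,-0.08,0,88],[-0.2,1,-0.08,0,88],[-0.2,1,-0.08,0,88]]' >/dev/null
python3 -m inch '[[-0.2,1,-0.08,0,88],[-0.2,1,-0.08,0,88],[-0.2,1,-0.08,0,88],[-0.2,1,-0.08,0,88],[-0.2,1,-0.08,0,88]]' >/dev/null
python3 -m inch '[[-0.2,1,-0.08,0,88],[-0.2,1,-0.08,0,88],[-0.2,1,-0.08,0,88],[-0.2,1,-0.08,0,88],[-0.2,1,-0.08,0,88]]' >/dev/null
python3 -m inch '[[0,0,0,0,88]]'
python3 - <<'E'
from h import *
st=r.get_state();T=rot(st["eef_rot"]);print("tool y ang",np.degrees(np.arctan2(T[1,1],T[0,1])),T[:,2].round(4))
s=r.snapshot("wrist");np.savez("w2.npz",**s);save(s,"w2.png",scale=1.2)
P=cloud(s)
for n,c in(("straight",(.520,.202)),("disc",(.496,.157)),("cone",(.472,.112))):
    m=(np.hypot(P[...,0]-c[0],P[...,1]-c[1])<.022)&(P[...,2]>.060);q=P[m]
    if m.sum()>5: print(n,m.sum(),q.mean(0).round(4),q[:,2].max().round(4),np.median(q[:,2]).round(4))
m=(np.hypot(P[...,0]-.52,P[...,1]-.202)<.022)&(P[...,2]>.078)
c=max(cv2.findContours(m.astype(np.uint8),0,1)[0],key=len)
q=ray_plane(s,c[:,0],.083)[:,:2]
f=least_squares(lambda x:np.hypot(*(q-x[:2]).T)-x[2],[.52,.202,.011],loss="soft_l1",f_scale=.0005);print(f.x.round(4),np.hypot(*(q-f.x[:2]).T).max())
m=(abs(P[...,2]-.051)<.004)&(P[...,0]<.56)&(P[...,0]>.42)&(P[...,1]>.06)&(P[...,1]<.25)
print("rack",cv2.minAreaRect(P[m][:,:2].astype(np.float32)))
E
```

```text
clock: 3.25
tool_pos: [0.4439, 0.1256, 0.2277]
eef_rot: [0.856, 0.516, 0.0, -0.001]
contact_force: [-0.2, 0.9, 0.7]
opening: 1.004
tool y ang -27.85061363706855 [-2.0e-04  1.2e-03 -1.0e+00]
straight 641 [0.519  0.2016 0.0829] 0.0865 0.0841
disc 985 [0.4961 0.1586 0.0679] 0.0799 0.0664
cone 4471 [0.4848 0.1133 0.2408] 0.3168 0.2553
[0.5198 0.2018 0.0107] 0.011929281615398236
rack ((0.4966036379337311, 0.1582079529762268), (0.16018514335155487, 0.06024038791656494), 61.624324798583984)
```

View pics/w2.png

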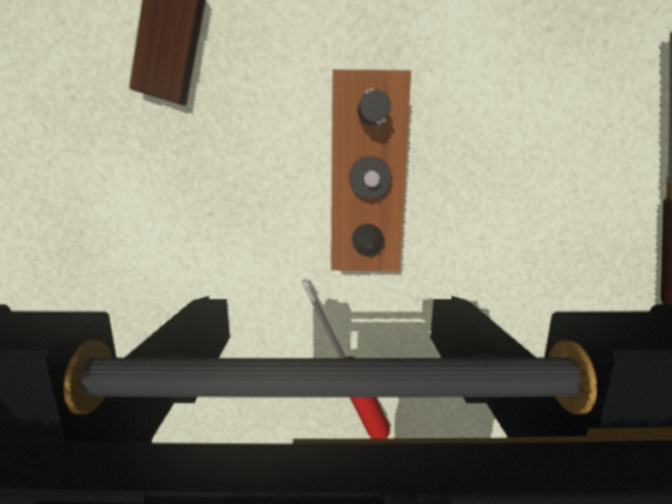

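The straight cutter is the top one at (375,107), with the disc and cone cutters below it. The fit (0.520, 0.202) agrees with the rack hole I'd predict at (0.5204, 0.2022). Moving above it.

```bash
python3 -m inch '[[0.61,0.61,-0.5,0,88],[0.61,0.61,-0.5,0,88],[0.61,0.61,-0.5,0,88],[0.61,0.61,-0.5,0,88],[0.61,0.61,-0.5,0,88]]' >/dev/null
python3 -m inch '[[0,0,0,0,88],[0,0,0,0,88],[0,0,0,0,88]]'
```

```text
clock: 4.1
tool_pos: [0.5205, 0.1974, 0.1656]
eef_rot: [0.858, 0.514, -0.001, 0.001]
contact_force: [-0.7, -0.3, -0.3]
opening: 0.994
```

```bash
python3 -m inch '[[0,0.18,-0.9,0,88],[0,0,-0.9,0,88],[0,0,-0.9,0,88],[0,0,-0.9,0,88],[0,0,0,0,88]]' 20
python3 -m inch '[[0,0,0,0,88],[0,0,0,0,88]]'
```

```text
clock: 4.6
tool_pos: [0.5191, 0.2021, 0.0737]
eef_rot: [0.858, 0.514, -0.003, 0.0]
contact_force: [-0.4, -0.2, 0.1]
opening: 1.001
clock: 4.8
tool_pos: [0.5216, 0.2041, 0.0767]
eef_rot: [0.858, 0.514, 0.001, 0.0]
contact_force: [-0.5, 0.1, -0.2]
opening: 0.996
```

```bash
python3 -m inch '[[0,0,0,0,10],[0,0,0,0,10],[0,0,0,0,10],[0,0,0,0,10],[0,0,0,0,10]]' 25
python3 -m inch '[[0,0,0,0,10],[0,0,0,0,10],[0,0,0,0,10],[0,0,0,0,10]]'
for i in 1 2 3 ; do python3 -m inch '[[0,0,0,0,10]]' | grep -E "tool_pos|force|open"; done
```

```text
clock: 5.3
tool_pos: [0.5209, 0.2042, 0.0753]
eef_rot: [0.857, 0.515, 0.0, 0.0]
contact_force: [-0.4, -0.4, -0.2]
opening: 0.568
clock: 5.7
tool_pos: [0.5208, 0.2042, 0.0752]
eef_rot: [0.857, 0.515, -0.0, 0.0]
contact_force: [0.4, -0.2, -0.1]
opening: 0.244
tool_pos: [0.5208, 0.2042, 0.0752]
contact_force: [0.2, -0.1, 0.1]
opening: 0.239
tool_pos: [0.5208, 0.2042, 0.0752]
contact_force: [0.6, 0.6, -0.7]
opening: 0.238
tool_pos: [0.5208, 0.2042, 0.0752]
contact_force: [0.3, 0.7, -0.4]
opening: 0.243
```

```bash
python3 -m inch '[[0,0,0.5,0,10],[0,0,1,0,10],[0,0,1,0,10],[0,0,1,0,10],[0,0,1,0,10]]' | grep -E "tool_pos|force|open"
python3 -m inch '[[0,0,1,0,10],[0,0,0,0,10]]'
python3 -m inch '[[0.2,-1,0,0,10],[0.2,-1,0,0,10],[0.2,-1,0,0,10],[0.2,-1,0,0,10],[0.2,-1,0,0,10]]' >/dev/null
python3 -m inch '[[0.2,-1,0,0,10],[0.2,-1,0,0,10],[0.2,-1,0,0,10],[0.2,-1,0,0,10],[0.2,-1,0,0,10]]' >/dev/null
python3 -m inch '[[0.2,-1,0,0,10],[0.2,-1,0,0,10],[0.2,-1,0,0,10],[0.2,-1,0,0,10],[0.17,-0.93,0,0,10]]' >/dev/null
python3 -m inch '[[0,0,0,0,10],[0,0,0,0,10],[0,0,0,0,10]]'
python3 - <<'E'
from h import *
s=r.snapshot("wrist");np.savez("w3.npz",**s);save(s,"w3.png",scale=1.2)
E
```

```text
tool_pos: [0.5207, 0.204, 0.1895]
contact_force: [0.7, -0.2, -0.6]
opening: 0.238
clock: 6.7
tool_pos: [0.5226, 0.2051, 0.2165]
eef_rot: [0.857, 0.514, 0.004, 0.0]
contact_force: [0.7, -0.4, -1.6]
opening: 0.238
clock: 8.5
tool_pos: [0.5948, -0.1672, 0.2124]
eef_rot: [0.857, 0.516, -0.0, -0.001]
contact_force: [0.5, 0.1, -1.1]
opening: 0.236
```

View pics/w3.png

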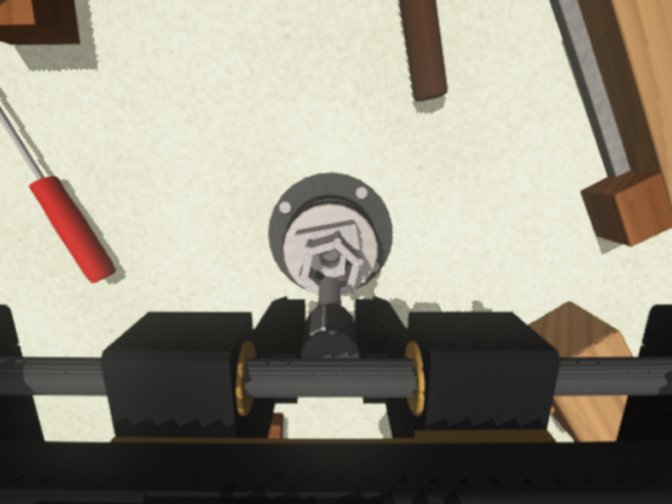

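Grip is good: the shank at (330,290) hangs just above the nut at (332,255). I'll fit the shank axis and the nut in this one image.

Run:
```python
from h import *
s=dict(np.load("w3.npz"));P=cloud(s)
m=(np.hypot(P[...,0]-.595,P[...,1]+.169)<.02)&(P[...,2]>.13)&(P[...,2]<.192);q=P[m]
print("shank",m.sum(),q.min(0).round(4),q.max(0).round(4))
q=q[q[:,2]<.188]
def cyl(x,q): # axis at z=.165, tilts
    return np.hypot(q[:,0]-x[0]-x[2]*(q[:,2]-.165),q[:,1]-x[1]-x[3]*(q[:,2]-.165))-.006
f=least_squares(cyl,[.595,-.169,0,0],args=(q,),loss="soft_l1",f_scale=.001);print("axis",f.x.round(4),"rms",np.sqrt((f.fun**2).mean()))
g=least_squares(lambda x:cyl([*x,0,0],q),[.595,-.169],loss="soft_l1",f_scale=.001);print("upright axis",g.x.round(4))
# also head
# silhouette edges: shank columns
m=(np.hypot(P[...,0]-.594,P[...,1]+.171)<.03)&(P[...,2]>.105)&(P[...,2]<.122)
c=cv2.findContours(cv2.morphologyEx(m.astype(np.uint8),cv2.MORPH_OPEN,np.ones((2,2))),0,1)[0];c=np.concatenate([k for k in c if len(k)>8])
w=ray_plane(s,c[:,0],.112)[:,:2]
# keep the outer boundary only
w=cv2.convexHull(w.astype(np.float32))[:,0]
def res(x):
    a=x[2]+np.arange(6)*np.pi/3;return ((w-x[:2])@np.array([np.cos(a),np.sin(a)])).max(1)-.018
f=least_squares(res,[.594,-.171,np.radians(18)],loss="soft_l1",f_scale=.0005);print("nut",f.x[:2].round(4),np.degrees(f.x[2]),len(w),abs(f.fun).max())
b=(np.hypot(P[...,0]-.594,P[...,1]+.171)<.045)&(abs(P[...,2]-.065)<.004)
b2=ray_plane(s,np.argwhere((np.hypot(P[...,0]-.594,P[...,1]+.171)<.07)&(abs(P[...,2]-.0085)<.004))[:,::-1],.008)[:,:2]
for nm,Q,R0 in(("body",P[b][:,:2],.037),("flange",b2,.058)):
    h=cv2.convexHull(Q.astype(np.float32))[:,0];f=least_squares(lambda x:np.hypot(*(h-x).T)-R0,[.594,-.171],loss="soft_l1",f_scale=.0005);print(nm,f.x.round(4))
st=r.get_state();print(st["tool_pos"])
```

```text
shank 399 [ 0.589  -0.1724  0.1454] [ 0.6001 -0.1629  0.1848]
axis [ 0.5939 -0.1695  0.0059 -0.0026] rms 0.00019387140808946093
upright axis [ 0.5939 -0.1695]
nut [ 0.5946 -0.1699] 18.00283060397078 13 0.0024972841076394657
body [ 0.5939 -0.1703]
flange [ 0.5938 -0.17  ]
[ 0.59489191 -0.16713544  0.21256769]
```

```bash
python3 -m inch '[[0,-0.02,-0.4,0,10],[0,0,-0.4,0,10],[0,0,-0.4,0,10],[0,0,-0.4,0,10],[0,0,0,0,10]]'
python3 -m inch '[[0,0,-0.2,0,10],[0,0,-0.2,0,10],[0,0,-0.1,0,10],[0,0,0,0,10],[0,0,0,0,10]]'
```

```text
clock: 9.05
tool_pos: [0.5938, -0.1693, 0.1706]
eef_rot: [0.857, 0.515, -0.001, -0.001]
contact_force: [-0.4, 0.3, -1.0]
opening: 0.241
clock: 9.55
tool_pos: [0.5953, -0.1696, 0.1604]
eef_rot: [0.857, 0.515, 0.0, 0.0]
contact_force: [0.1, 0.8, -0.7]
opening: 0.24
```

```bash
python3 -m inch '[[0,0,0,0,10],[0,0,0,0,10]]'|grep tool_p
python3 - <<'E'
from h import *
s=r.snapshot("wrist");P=cloud(s);print(r.get_state()["tool_pos"])
m=(np.hypot(P[...,0]-.595,P[...,1]+.169)<.02)&(P[...,2]>.116)&(P[...,2]<.138);q=P[m]
g=least_squares(lambda x:np.hypot(*(q[:,:2]-x).T)-.006,[.595,-.169],loss="soft_l1",f_scale=.001);print("upright axis",g.x.round(4),m.sum())
b=(np.hypot(P[...,0]-.594,P[...,1]+.171)<.045)&(abs(P[...,2]-.065)<.004)
b2=ray_plane(s,np.argwhere((np.hypot(P[...,0]-.594,P[...,1]+.171)<.07)&(abs(P[...,2]-.0085)<.004))[:,::-1],.008)[:,:2]
for nm,Q,R0 in(("body",P[b][:,:2],.037),("flange",b2,.058)):
    h=cv2.convexHull(Q.astype(np.float32))[:,0];f=least_squares(lambda x:np.hypot(*(h-x).T)-R0,[.594,-.171],loss="soft_l1",f_scale=.0005);print(nm,f.x.round(4),len(h))
m=(np.hypot(P[...,0]-.594,P[...,1]+.171)<.03)&(P[...,2]>.105)&(P[...,2]<.1145)
c=np.concatenate(cv2.findContours(m.astype(np.uint8),0,1)[0])
w=cv2.convexHull(ray_plane(s,c[:,0],.112)[:,:2].astype(np.float32))[:,0]
def res(x):
    a=x[2]+np.arange(6)*np.pi/3;return ((w-x[:2])@np.array([np.cos(a),np.sin(a)])).max(1)-.018
f=least_squares(res,[.594,-.171,np.radians(18)],loss="soft_l1",f_scale=.0005);print("nut",f.x[:2].round(4),np.degrees(f.x[2]),len(w),abs(f.fun).max())
E
```

```text
tool_pos: [0.5953, -0.1696, 0.1605]
[ 0.59521856 -0.16960219  0.16045548]
upright axis [ 0.5945 -0.1719] 187
body [ 0.5938 -0.1703] 40
flange [ 0.5939 -0.1703] 36
nut [ 0.5957 -0.1678] 19.09462021495408 15 0.00168595333018055
```

```bash
python3 -m inch '[[-0.02,0.05,0,0,10],[0,0,0,0,10],[0,0,0,0,10]]'|grep -E "tool_p|force"
python3 -m inch '[[0,0,-0.1,0,10],[0,0,-0.1,0,10],[0,0,0,0,10],[0,0,0,0,10]]'|grep -E "tool_p|force|eef"
```

```text
tool_pos: [0.5946, -0.1682, 0.1603]
contact_force: [0.3, -0.3, -2.0]
tool_pos: [0.5945, -0.1683, 0.1551]
eef_rot: [0.857, 0.515, -0.0, -0.0]
contact_force: [-0.4, -0.4, -0.7]
```

```bash
for i in 1 2; do python3 -m inch '[[0,0,-0.08,0,10],[0,0,-0.08,0,10],[0,0,0,0,10]]'|grep -E "tool_p|force"; done
```

```text
tool_pos: [0.5944, -0.1683, 0.1509]
contact_force: [0.8, -0.4, -1.5]
tool_pos: [0.5944, -0.1683, 0.1469]
contact_force: [0.1, 0.2, -1.3]
```

```bash
python3 -m inch '[[0,0,-0.1,0,10],[0,0,-0.1,0,10],[0,0,-0.1,0,10],[0,0,0,0,10]]'|grep -E "tool_p|force"
python3 -m inch '[[0,0,-0.08,0,10],[0,0,0,0,10]]'|grep -E "tool_p|force"
python3 -m inch '[[0,0,-0.05,0,10],[0,0,0,0,10]]'|grep -E "tool_p|force"
```

```text
tool_pos: [0.5943, -0.1683, 0.1393]
contact_force: [-0.6, -0.5, -1.5]
tool_pos: [0.5945, -0.1683, 0.1375]
contact_force: [-0.3, -0.1, -1.3]
tool_pos: [0.5946, -0.1683, 0.1364]
contact_force: [0.2, 0.3, -1.4]
```

```bash
python3 -m inch '[[0,0,-0.04,0,10],[0,0,0,0,10]]'|grep -E "tool_p|force"
python3 -m inch '[[0,0,-0.04,0,10],[0,0,0,0,10]]'|grep -E "tool_p|force"
```

```text
tool_pos: [0.5946, -0.1683, 0.1354]
contact_force: [0.6, 0.7, -0.6]
tool_pos: [0.5945, -0.1683, 0.1344]
contact_force: [-0.3, 0.4, -0.9]
```

```bash
python3 -m inch '[[0,0,0,0,60],[0,0,0,0,60],[0,0,0,0,60],[0,0,0,0,60],[0,0,0,0,60]]'|grep -E "clock|tool_p|force|open"
python3 -m inch '[[0,0,0,0,60],[0,0,0,0,60]]'|grep -E "clock|tool_p|force|open"
python3 - <<'E'
from h import *
st=r.get_state();print(st["q"].round(3),st["moment"])
s=r.snapshot("wrist");P=cloud(s);save(s,"w4.png",scale=1.2)
m=(np.hypot(P[...,0]-.594,P[...,1]+.17)<.02)&(P[...,2]>.12)&(P[...,2]<.16);q=P[m]
print(np.percentile(q[:,2],[1,50,95]),m.sum())
t=r.snapshot("scene");Q=cloud(t);m=(np.hypot(Q[...,0]-.594,Q[...,1]+.17)<.013)&(Q[...,2]>.12)&(Q[...,2]<.16);print(np.percentile(Q[m][:,2],[50,95,99]) if m.sum() else 0)
E
```

```text
clock: 12.8
tool_pos: [0.5947, -0.1683, 0.1345]
contact_force: [-0.8, 0.5, 0.1]
opening: 0.663
clock: 13.0
tool_pos: [0.5946, -0.1683, 0.1345]
contact_force: [-0.3, -0.3, -0.3]
opening: 0.678
[ 0.376  0.851 -0.316  1.683  0.386  0.669 -0.635] [-0.04375194 -0.04012161  0.04452925]
[0.12069453 0.14230017 0.14399737] 1770
[0.13847398 0.14480346 0.1459488 ]
```

View pics/w4.png

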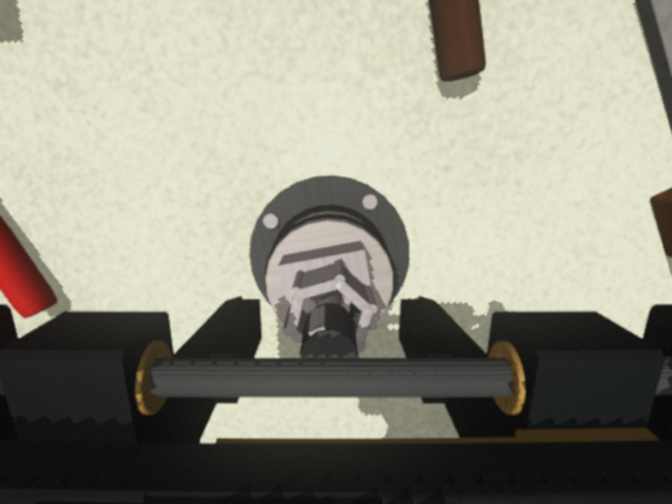

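Cutter released and seated: head top about 0.142, as expected. Next I align with the nut flats (turn -14°) and lower to z ≈ 0.109, so the tips stay above the neck.

```bash
python3 -m inch '[[-0.02,-0.08,0,-0.8,60],[0,0,0,-0.8,60],[0,0,0,-0.73,60],[0,0,0,0,60],[0,0,0,0,60]]'|grep -E "tool_p|force|eef"
python3 -m inch '[[0,0,-0.34,0,60],[0,0,-0.34,0,60],[0,0,-0.34,0,60],[0,0,0,0,60],[0,0,0,0,60]]'
python3 - <<'E'
from h import *
T=rot(r.get_state()["eef_rot"]);print("tool y ang",np.degrees(np.arctan2(T[1,1],T[0,1])),T[:,2].round(4))
E
```

```text
tool_pos: [0.5941, -0.1702, 0.1345]
eef_rot: [0.913, 0.407, -0.0, 0.0]
contact_force: [0.2, 0.9, -0.9]
clock: 14.1
tool_pos: [0.5939, -0.1702, 0.1084]
eef_rot: [0.914, 0.407, -0.0, -0.0]
contact_force: [0.6, -0.0, -0.1]
opening: 0.68
tool y ang -42.02595498681709 [-8.e-04  2.e-04 -1.e+00]
```

Aligned at -42.0°, against -41.8° wanted. Now I grip the nut.

```bash
python3 -m inch '[[0,0,0,0,30],[0,0,0,0,30],[0,0,0,0,30],[0,0,0,0,30],[0,0,0,0,30]]' 60
python3 -c "
from plant import r
s=r.get_state();print(s['moment'].round(3),s['contact_force'].round(2),s['tool_pos'].round(4))"
for i in 1 2; do python3 -m inch '[[0,0,0,-0.35,30],[0,0,0,-0.35,30],[0,0,0,-0.35,30]]'|grep -E "tool_p|force|open"
python3 -c "
from plant import r
s=r.get_state();print(s['moment'].round(3),s['eef_rot'].round(3))"; done
```

```text
clock: 14.6
tool_pos: [0.5937, -0.1699, 0.1092]
eef_rot: [0.914, 0.407, -0.0, -0.0]
contact_force: [-1.8, 2.1, 4.1]
opening: 0.399
[0.311 0.438 0.067] [-1.77  2.12  4.06] [ 0.5937 -0.1699  0.1092]
tool_pos: [0.5938, -0.1699, 0.1092]
contact_force: [-3.1, 2.1, 5.6]
opening: 0.402
[0.402 0.656 0.456] [ 0.935  0.355 -0.    -0.   ]
tool_pos: [0.5939, -0.1699, 0.1092]
contact_force: [-3.0, 1.4, 5.0]
opening: 0.405
[0.38  0.613 0.461] [ 0.953  0.303 -0.    -0.   ]
```

```bash
cat > m.py <<'E'
from h import *
s=r.get_state();T=rot(s["eef_rot"]);print("t",round(s["clock"],2),"Mz",s['moment'].round(3)[2],"F",s['contact_force'].round(1),s['tool_pos'].round(4),"yaw",round(np.degrees(np.arctan2(T[1,1],T[0,1])),1),"op",round(s["opening"],3),"q7",round(s["q"][6],2))
E
for i in 1 2 3; do python3 -m inch '[[0,0,0,-0.35,30],[0,0,0,-0.35,30],[0,0,0,-0.35,30]]'>/dev/null; python3 m.py; done
```

```text
t 15.5 Mz 0.463 F [-2.1  1.2  5.7] [ 0.5939 -0.1701  0.1092] yaw -61.1 op 0.403 q7 -1.05
t 15.8 Mz 0.492 F [-2.8  1.   5.5] [ 0.594  -0.1701  0.1092] yaw -67.4 op 0.404 q7 -1.13
t 16.1 Mz 0.389 F [-2.2  1.3  4.9] [ 0.594  -0.1702  0.1092] yaw -73.7 op 0.403 q7 -1.2
```

```bash
for i in 1 2; do python3 -m inch '[[0,0,0,-0.35,30],[0,0,0,-0.35,30],[0,0,0,-0.35,30]]'>/dev/null; python3 m.py; done
```

```text
t 16.4 Mz 0.469 F [-2.3  1.7  4.7] [ 0.594  -0.1704  0.1092] yaw -80.0 op 0.403 q7 -1.27
t 16.7 Mz 0.438 F [-2.5  0.5  4.4] [ 0.594  -0.1705  0.1092] yaw -86.3 op 0.4 q7 -1.35
```

```bash
for i in 1 2; do python3 -m inch '[[0,0,0,-0.35,30],[0,0,0,-0.35,30]]'>/dev/null; python3 m.py; done
```

```text
t 16.9 Mz 0.485 F [-3.2  1.   5.2] [ 0.594  -0.1705  0.1092] yaw -90.5 op 0.401 q7 -1.4
t 17.1 Mz 0.42 F [-2.6  0.3  5.1] [ 0.594  -0.1706  0.1092] yaw -94.7 op 0.403 q7 -1.45
```

```bash
for i in 1 2 ; do python3 -m inch '[[0,0,0,-0.35,30],[0,0,0,-0.35,30]]'>/dev/null; python3 m.py; done
```

```text
t 17.3 Mz 0.471 F [-3.1  0.6  4.8] [ 0.594  -0.1706  0.1092] yaw -98.9 op 0.402 q7 -1.49
t 17.5 Mz 0.434 F [-2.4  0.2  5.4] [ 0.594  -0.1707  0.1092] yaw -103.1 op 0.407 q7 -1.54
```

```bash
for i in 1 2 ; do python3 -m inch '[[0,0,0,-0.35,30],[0,0,0,-0.35,30]]'>/dev/null; python3 m.py; done
```

```text
t 17.7 Mz 0.432 F [-3.   0.6  5.2] [ 0.594  -0.1708  0.1092] yaw -107.3 op 0.402 q7 -1.59
t 17.9 Mz 0.579 F [-2.1  0.1  5. ] [ 0.5939 -0.1708  0.1092] yaw -111.5 op 0.401 q7 -1.64
```

```bash
python3 -m inch '[[0,0,0,-0.35,30],[0,0,0,-0.35,30]]'>/dev/null; python3 m.py; python3 -m inch '[[0,0,0,0,30]]'>/dev/null; python3 m.py
```

```text
t 18.1 Mz 0.746 F [-3.7  0.4  6.4] [ 0.594  -0.1709  0.1092] yaw -115.6 op 0.403 q7 -1.69
t 18.2 Mz 0.493 F [-3.3  0.5  5.9] [ 0.5939 -0.1709  0.1092] yaw -115.6 op 0.403 q7 -1.69
```

```bash
python3 -m inch '[[0,0,0,-0.35,30],[0,0,0,-0.35,30]]'>/dev/null; python3 m.py
```

```text
t 18.4 Mz 0.882 F [-2.7  0.6  5.4] [ 0.5939 -0.1709  0.1092] yaw -119.8 op 0.402 q7 -1.74
```

Torque is 0.43 N m above free-running (window 0.3 to 0.6). Opening the fingers and retreating.

```bash
python3 -m inch '[[0,0,0,0,62],[0,0,0,0,62],[0,0,0,0,62],[0,0,0,0,62],[0,0,0,0,62]]'>/dev/null; python3 m.py
python3 -m inch '[[0,0,0.4,0,62],[0,0,0.8,0,62],[0,0,1,0,62],[0,0,1,0,62],[0,0,1,0,62]]'>/dev/null
python3 -m inch '[[-0.8,-0.4,0.5,0,62],[-1,-0.5,0,0,62],[-1,-0.5,0,0,62],[-0.5,-0.2,0,0,62],[0,0,0,0,62]]'>/dev/null;python3 -m inch '[[0,0,0,0,62],[0,0,0,0,62]]'>/dev/null; python3 m.py
python3 - <<'E'
from h import *
s=r.snapshot("wrist");P=cloud(s);t=r.snapshot("scene");Q=cloud(t)
a=cv2.resize(s["pixels"],(448,336));b=cv2.resize(t["pixels"][150:255,150:290],(448,336),interpolation=cv2.INTER_CUBIC);cv2.imwrite("pics/end.png",cv2.resize(np.hstack([a,b])[...,::-1],(800,300)))
for n,X in(("wrist",P),("scene",Q)):
    m=(np.hypot(X[...,0]-.594,X[...,1]+.17)<.016)&(X[...,2]>.119)&(X[...,2]<.17);q=X[m]
    if m.sum()>20:
        top=np.percentile(q[:,2],97)
        side=q[q[:,2]<.139]
        f=least_squares(lambda x:np.hypot(side[:,0]-x[0]-x[2]*(side[:,2]-.13),side[:,1]-x[1]-x[3]*(side[:,2]-.13))-.011,[.594,-.17,0,0],loss="soft_l1",f_scale=.001)
        print(n,m.sum(),"top z",top.round(4),"axis",f.x.round(4))
E
```

```text
t 18.9 Mz 0.021 F [ 0.2  0.2 -0.4] [ 0.5942 -0.1704  0.1089] yaw -119.7 op 0.701 q7 -1.74
t 20.1 Mz 0.057 F [-0.3 -0.3  0.3] [ 0.5133 -0.2093  0.2265] yaw -119.6 op 0.702 q7 -1.65
wrist 1042 top z 0.1442 axis [ 0.5947 -0.1705 -0.0221 -0.0289]
scene 100 top z 0.1445 axis [ 0.5918 -0.1689 -0.065  -0.0387]
```

View pics/end.png

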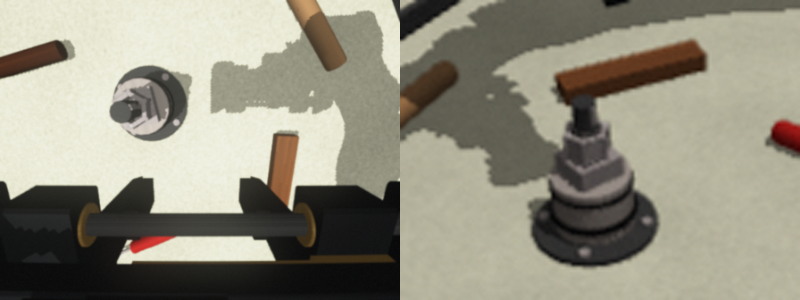

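Run:
```python
from h import *
s=r.snapshot("wrist");P=cloud(s)
m=(np.hypot(P[...,0]-.594,P[...,1]+.17)<.016)&(P[...,2]>.1405)&(P[...,2]<.15)
q=ray_plane(s,max(cv2.findContours(m.astype(np.uint8),0,1)[0],key=len)[:,0],.142)[:,:2]
f=least_squares(lambda x:np.hypot(*(q-x[:2]).T)-x[2],[.594,-.17,.011],loss="soft_l1",f_scale=.0005);print("head top",f.x.round(4))
A=P[m];c=np.linalg.lstsq(np.c_[A[:,:2]-A[:,:2].mean(0),np.ones(len(A))],A[:,2],rcond=None)[0];print("top plane slope",c.round(4),len(A))
b2=ray_plane(s,np.argwhere((np.hypot(P[...,0]-.594,P[...,1]+.171)<.07)&(abs(P[...,2]-.0085)<.004))[:,::-1],.008)[:,:2]
h=cv2.convexHull(b2.astype(np.float32))[:,0];f=least_squares(lambda x:np.hypot(*(h-x).T)-.058,[.594,-.171],loss="soft_l1",f_scale=.0005);print("flange",f.x.round(4))
```

```text
head top [ 0.5942 -0.1706  0.0108]
top plane slope [0.0046 0.0002 0.143 ] 829
flange [ 0.5946 -0.17  ]
```

Upright: the top plane's slope is under 0.005, and the head is within 1 mm of the axis. Handing in.

```bash
python3 -c "
from plant import r
print(r.finish_job())"
```

```text
the job is handed in; nothing more can be done
None
```

The straight cutter is seated in the collet and let go, the nut is tightened, and I handed the job in at about 20 s. No verdict was reported.

- **Insertion:** the shank went in without any noticeable contact force. After release, the head top measured 0.142 to 0.144 m in the cameras, which read about 1 mm high. It should be 0.142 m.
- **Tightening:** I turned the nut about 78° clockwise in one grip. It ran free at about 0.45 N m, the jaws touched after about 66°, and I stopped at 0.88 N m. That is about 0.43 N m above free-running, inside the 0.3 to 0.6 window. I could not read the jaw forces on the cutter directly.
- **Final position:** the head is within about 1 mm of the spindle axis and its top surface slopes by less than 0.005 rad. Cruder fits to the side of the head disagreed, giving 0.036 rad from the wrist camera and about 0.075 rad from the scene camera. I trusted the top surface, because the side fits used only small, noisy patches.
- **Clearance:** the arm ended about 9 cm to the side of the spindle and above it, with no contact force. I planned the motions to stay clear of the other two cutters and the bench items, and felt no contact with any. I did not re-measure their positions at the end.

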